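# Check-weigh a tin on the kitchen balance

## Robot

A 6-joint arm with a two-finger parallel gripper is mounted at the origin on the work surface. World frame = base frame: x ahead of the robot, y to its left, z up, the work surface at z = 0. Lengths are in m, angles in rad, forces in N, time in s.
With the tool pointing down it reaches from about 0.25 to 0.725 m from the base axis. Payload 4 kg.
Tool frame: the origin (TCP) lies at the very end of the fingers, on their centre line; the grasp point (between the pads) lies 19 mm behind it; z points along the fingers, y is the line along which they close (so a half turn about z gives the same grasp; the last joint's range is limited). The gripper opens to 85 mm and grips with 20 to 120 N. Pads are 22 mm wide; open, the fingers measure 114 mm over their backs; the gripper's body (76 mm by 85 mm) begins 54 mm behind the grasp point. The pads swing forward as they close: fully open they stand 13 mm farther back than shut.
Start: joints at [-1.254, 0.241, 0.005, 1.335, 0, 1.571], TCP at [0.156, -0.475, 0.203] pointing down, gripper open.
Joint ranges: [-2.72, 2.72], [-1.05, 1.87], [-1.09, 1.28], [-1.99, 2.15], [-1.42, 1.44], [-3.14, 3.14]. Speed limits (rad/s): [2.79, 2.79, 3.14, 3.14, 3.14, 3.14].

## Interface

Orientations are given as a unit quaternion [x, y, z, w].
In Python, from workcell import monitor, viewer, job gives the robot as it stands.
- The arm moves only by the tool arm_command, never from a script. Its argument "increments" is a list of rows, each an object of numbers: "dx", "dy", "dz": the shift along the tool's x, y, z in cm; "wx", "wy", "wz": the turn, a rotation vector about the tool's x, y, z in rad; "grip": the finger opening in cm, from 0 to 8.54. In form: [{"dx": .., "dy": .., "dz": .., "wx": .., "wy": .., "wz": .., "grip": ..}, ...]. A call has 1 to 10 rows; each row is the pose to reach, as a shift and turn from the pose commanded when the call began, along the tool's axes at that moment; what a row does not reach only later rows make up. A row lasts 1/10 s, in which the tool goes at most 50 mm and 8.59 degrees, less where a joint would pass 70% of its speed; a pose out of reach is approached as far as the arm can. A call with a gripper value outside its range is refused whole. The fingers move at their own pace and stop on an object; the grip force is fixed at half the most. Time passes only in rows, so rows that repeat a pose let the fingers close. It gives the time, the measured TCP pose, the force, the opening and the grip force at its end, in the units of the state.
- monitor.get_obs(): the state, without advancing time (a new reading comes with each control period).
- viewer.camera(name): name is "side" or "top" or "wrist"; returns (picture, depth): 420x560x3 uint8, red, green, blue; 420x560 float32, m along the optical axis (not along the pixel's ray), 0 where there is no reading.
- viewer.get_calibration(name): a dict with "fovy" (degrees; the focal length in pixels is half the picture's height over the tangent of half this angle, whatever the lens; pixels are square), "cx", "cy" (the principal point, pixels), "dist_coeffs" ([k1, k2, p1, p2, k3] as OpenCV has them; the pictures are not rectified), "view" (4x4, takes a point from world to camera coordinates). Camera axes: x right, y up, looking along -z (the intrinsics and any distortion apply to the point x, -y, -z); pixel columns grow to the right and rows downward; lengths in m; the calibration is good to about 2 mm. A picture is of the moment at which its call begins: read the wrist's pose just before it. get_calibration takes no time and is no camera call; for the wrist camera it gives the pose at the moment of the call.
- job.job_done(): hands the job in; it is judged then, once.
The state is a dict: "clock": time; "joint_pos": joint angles; "joint_vel": joint speeds; "tau": joint torques, N m; "eef_pos": TCP position; "tool_rot": TCP orientation; "ft_force": force on the tool from outside, world axes, zero at the start; "ft_torque": the same for the moment, N m; "grip_width": finger opening in m; "grasp_force": force on a finger pad.
Only numpy, scipy, OpenCV 4.12 (cv2) and the standard library are available. Lean on these libraries where they do the work, as an engineer would, in place of code of your own. Each camera call takes 0.05 s, during which the arm holds its last target. There are 200 camera calls.

## Task

With the balance still locked, stand the green tin upright in the middle of the empty pan and let go of it. Then swing the black-knobbed arrest lever all the way over to free the beam, wait until the tin's side has sunk and the beam has rested there for about a second, and swing the lever fully back so that the beam is locked level again. Leave the tin and the brass weight standing on their pans, and the other things on the counter where they are.

Things in the scene. Friction and masses are not known exactly. Their poses are not given: they have to be found in the camera images.
- scale: White balance, fixed. Origin: centre under its 150 x 340 x 30 mm base; z up, -x to the robot, +y from the empty pan to the weight's pan. Beam pivot at z = 85 mm; flat pans, 130 mm across, centred at y = +130 mm (weight) and -130 mm (empty), tops at z = 120 mm. A 30 mm high tongue of the base, 130 mm wide, out to x = -143 mm, carries the lever. Index needle at the middle, top z = 153 mm.
- pan_left_top (a point): Centre of the top face of the pan that holds the brass weight (scale's +y side). Flat disc 130 mm across, 5 mm thick, no rim. Pans stay level while the beam tips.
- pan_right_top (a point): Centre of the top face of the empty pan (scale's -y side), same size. Pan top is 120 mm above the counter while locked; it sinks 13 mm when the freed beam tips to this side.
- beam (a joint): Beam angle: 0 level, positive when the empty (right, -y) pan is down; stops at +-0.10 rad. Locked, it is held within about 0.02 rad of level. Freed, it tips within about a second to the heavier side: the weight's side before the tin is on, the tin's side with the tin on (the tin is always heavier than the weight).
- arrest_lever (a joint): Lever hinged about the scale's x axis at x = -110, y = 0, z = 33 mm of the scale. 0 = locked: it leans 0.5 rad from upright to the scale's +y (over a red mark). 1.0 = free: leans 0.5 rad to -y (green mark). It starts within 0.05 of locked. Two pins under the beam rise and sink with it; beam fully free from about 0.65. Stays where left; 2 to 3 N at the knob move it.
- lever_knob (a point): Centre of the black ball knob (26 mm diameter) on the lever's 9 mm stem, 85 mm from the hinge: 108 mm above the counter at either end of its swing, 118 mm when upright. At scale y = +41 mm locked, -41 mm free. Can be pushed sideways with closed fingers; free space around it.
- tin: Green round tea tin with a steel lid, 55 mm diameter, 75 mm high, about 0.27 to 0.45 kg, standing on the counter to the left or right of the balance. Origin: centre of its underside; z up.
- weight: Brass 200 g weight, 38 mm diameter, 49 mm high with a knob, standing on the left pan. Origin: centre of its underside.
- honey_jar: Amber glass jar with white cap, 62 mm diameter, 85 mm high, on the counter on the other side of the balance from the tin. Leave it alone. Origin: centre of its underside.
- salt_cellar: White lidded salt cellar with a wooden knob, 50 mm diameter, 42 mm high, at a front corner of the balance. Leave it alone. Origin: centre of its underside.
- egg_timer: Yellow round egg timer with a white top, 56 mm diameter, 40 mm high, at the other front corner of the balance. Leave it alone. Origin: centre of its underside.
Mind the look-alikes: they are no part of the job. What is shaped like the tin but purple is not meant. Of the things shaped like the weight, the brass one is meant.

How it is judged:
By the outcome, as a careful person would: the job done as asked, in the order asked, and still so for the second after the job is handed in, with the robot touching nothing.
It also fails if it takes over 69 s, if anything falls off the work surface, if the arm or the gripper's body presses on something with over 40 N, if the wrist force passes 120 N, or if a joint passes its speed limit or range.

## Working session

There is one attempt and no reset: what is moved stays moved. The work goes in short steps, Python scripts to look and compute and a tool call to move; the robot and the scene stay as the last step left them, time stands still between calls to the robot, and variables do not carry over. Pictures are saved under pics/ and viewed, at most 10 in all, crops included, and the job is handed in when it is done.

Besides the shell and the picture viewer there is one more tool, called after "Emit:" by a JSON object that holds its "name" and its "arguments". arm_command: Moves the arm, as the interface text tells. Its arguments: {"type":"object","properties":{"increments":{"type":"array","items":{"type":"object","properties":{"dx":{"type":"number"},"dy":{"type":"number"},"dz":{"type":"number"},"wx":{"type":"number"},"wy":{"type":"number"},"wz":{"type":"number"},"grip":{"type":"number"}}}}},"required":["increments"]}

```bash
mkdir -p pics; cat > h.py <<'E'
import numpy as np, cv2
from workcell import monitor, viewer, job
def cam(n):
    c=viewer.get_calibration(n); im,d=viewer.camera(n); return im,d,c
def K(c):
    f=210/np.tan(np.radians(c["fovy"])/2); return np.array([[f,0,c["cx"]],[0,f,c["cy"]],[0,0,1]])
def pts(d,c):
    h,w=d.shape; g=np.stack(np.meshgrid(np.arange(w),np.arange(h)),-1).reshape(-1,1,2).astype(np.float64)
    u=cv2.undistortPoints(g,K(c),np.array(c["dist_coeffs"],float)).reshape(h,w,2)
    P=np.stack([u[...,0]*d,-u[...,1]*d,-d,np.ones_like(d)],-1)
    return (P@np.linalg.inv(np.array(c["view"])).T)[...,:3]
def ray(px,c,z):
    u=cv2.undistortPoints(np.array([[px]],float),K(c),np.array(c["dist_coeffs"],float))[0,0]
    T=np.linalg.inv(np.array(c["view"])); o=T[:3,3]; r=T[:3,:3]@[u[0],-u[1],-1]
    return o+r*(z-o[2])/r[2]
E
python3 - <<'E'
from h import *
for n in("top","side"):
    im,d,c=cam(n); cv2.imwrite(f"pics/{n}0.png",im[...,::-1]); np.savez(f"{n}0.npz",im=im,d=d,c=c)
    print(n,np.round(np.linalg.inv(np.array(c["view"]))[:3],3).tolist(),c["fovy"])
o=monitor.get_obs(); print(o["eef_pos"],o["tool_rot"],o["grip_width"],o["clock"],o["ft_force"])
E
```

```text
top [[-0.016, 0.987, -0.158, 0.342], [-1.0, -0.015, 0.011, 0.015], [0.009, 0.158, 0.987, 1.332]] 48.540107739746134
side [[-0.703, 0.511, -0.495, -0.072], [-0.711, -0.499, 0.495, 0.608], [0.006, 0.7, 0.714, 0.985]] 43.33596525648932
[ 0.15554498 -0.47454405  0.20221012] [ 9.87486273e-01  1.57702234e-01 -1.36552048e-04 -9.20522065e-04] 0.08555156548424872 0.1 [0.05084905 0.14152683 0.19733799]
```

View pics/top0.png

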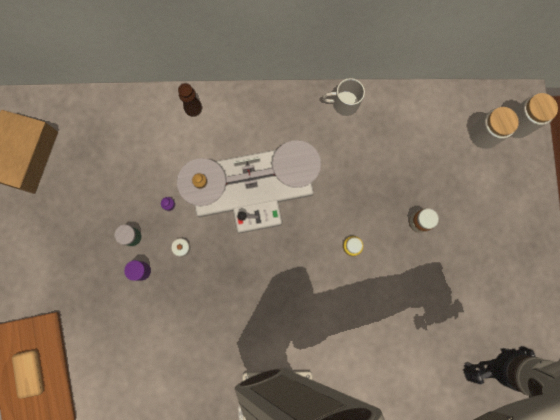

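View pics/side0.png

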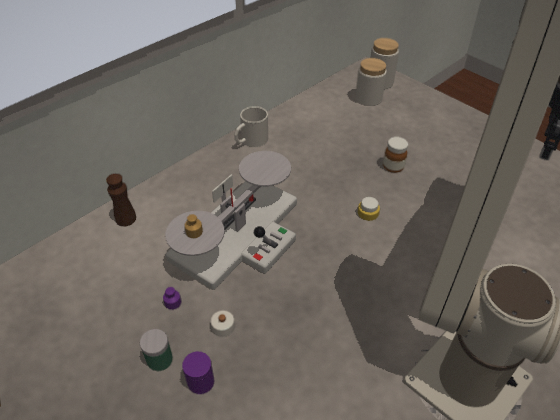

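The top view shows the tin with a steel lid at (125,235), and its side is green in the side view at (157,352). The purple look-alike is at (137,270) in top and (199,373) in side, so it isn't the one. The brass weight is on the left pan at (200,181), with the purple weight on the counter at (168,204). The empty pan is at (296,164) and the black knob at (242,216). Next I'll measure these and confirm the tin in a crop.

```bash
cat > m.py <<'E'
from h import *
D={}
for n in("top","side"):
    f=np.load(f"{n}0.npz",allow_pickle=True); im,d,c=f["im"],f["d"],f["c"].item(); P=pts(d,c); D[n]=(im,P,c)
    hsv=cv2.cvtColor(im,cv2.COLOR_RGB2HSV)
    def rep(name,box,zl,zh):
        x0,y0,x1,y1=box; m=np.zeros(d.shape,np.uint8); s=np.s_[y0:y1,x0:x1]
        m[s]=((P[s][...,2]>zl)&(P[s][...,2]<zh)); 
        q=P[m>0]
        if len(q)<5: print(n,name,"few");return
        (cx,cy),r=cv2.minEnclosingCircle(q[:,:2].astype(np.float32)); print(n,name,len(q),"z",np.round(np.median(q[:,2]),4),"circ",np.round([cx,cy,r],4),"mean",np.round(q.mean(0),4))
    if n=="top":
        B=dict(tin=(105,215,148,255),purple=(118,255,155,290),panR=(265,135,330,195),panL=(170,152,230,212),knob=(230,204,256,228),salt=(165,232,195,262),timer=(340,230,370,262),honey=(405,200,445,235))
    else:
        B=dict(tin=(135,325,180,375),panR=(230,150,300,195),panL=(160,212,228,255),knob=(250,222,270,242))
    H=dict(tin=(.068,.085),purple=(.068,.085),panR=(.110,.13),panL=(.11,.13),knob=(.095,.13),salt=(.025,.05),timer=(.033,.05),honey=(.075,.095))
    for k in B: rep(k,B[k],*H[k])
im=D["top"][0]; a=cv2.resize(im[140:300,90:330],(800,533),interpolation=cv2.INTER_CUBIC)
cv2.imwrite("pics/crop1.png",a[...,::-1])
E
python3 m.py
```

```text
top tin 298 z 0.0741 circ [0.4761 0.4101 0.0279] mean [0.4751 0.4095 0.0741]
top purple 327 z 0.0744 circ [0.3788 0.3816 0.0282] mean [0.3783 0.3805 0.0743]
top panR 1751 z 0.1206 circ [ 0.6535 -0.0601  0.0648] mean [ 0.6526 -0.0598  0.1206]
top panL 1650 z 0.1184 circ [0.6076 0.1953 0.0656] mean [0.6065 0.1942 0.1184]
top knob 70 z 0.1164 circ [0.5145 0.0862 0.0123] mean [0.514  0.0862 0.1162]
top salt 215 z 0.0297 circ [0.4418 0.2648 0.0252] mean [0.4411 0.2653 0.0305]
top timer 195 z 0.0392 circ [ 0.4377 -0.219   0.0221] mean [ 0.437  -0.2189  0.0393]
top honey 305 z 0.0845 circ [ 0.5048 -0.4178  0.0274] mean [ 0.5042 -0.4167  0.0844]
side tin 561 z 0.0754 circ [0.4733 0.4105 0.028 ] mean [0.4712 0.4107 0.0753]
side panR 1484 z 0.1224 circ [ 0.6569 -0.0402  0.0868] mean [ 0.651  -0.0577  0.1224]
side panL 1745 z 0.1199 circ [0.607  0.1951 0.0665] mean [0.6009 0.1987 0.12  ]
side knob 105 z 0.1168 circ [0.5124 0.0891 0.0119] mean [0.5109 0.0908 0.1157]
```

View pics/crop1.png

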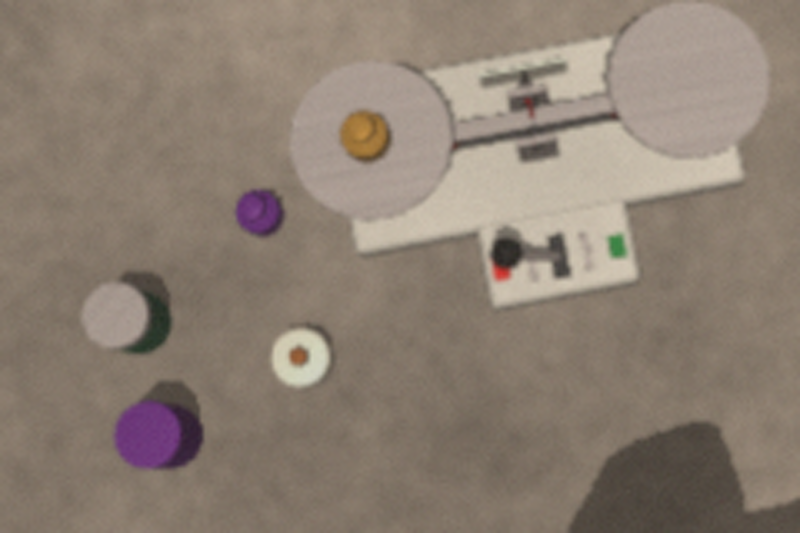

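In the crop, the tin with the steel lid and green side is at (120,315) and its purple double is at (155,435). The lever knob is over the red mark. Both views agree on the tin at (0.4745, 0.410), with the lid at z of about 0.075 and r 28 mm. The pans are 259 mm apart, as specified. I'll start by moving halfway at a raised height and watching joint 6.

Emit:
{"name": "arm_command", "arguments": {"increments": [{"dx": 3,"dy": -3.8,"dz": -3},{"dx": 6,"dy": -7.7,"dz": -6},{"dx": 9,"dy": -11.5,"dz": -7},{"dx": 12,"dy": -15.4,"dz": -7},{"dx": 15,"dy": -19.2,"dz": -7},{"dx": 18,"dy": -23,"dz": -7},{"dx": 21,"dy": -27,"dz": -7},{"dx": 24,"dy": -31,"dz": -7},{"dx": 26,"dy": -33.5,"dz": -7},{"dx": 28,"dy": -36,"dz": -7}]}}

```text
validation failed for argument at $.in...
```

```bash
cat > go.py <<'E'
import sys
from h import *
from scipy.spatial.transform import Rotation as R
o=monitor.get_obs(); r=R.from_quat(o["tool_rot"]); t=np.array([float(a) for a in sys.argv[1:4]])
print("t",round(o["clock"],2),"pos",np.round(o["eef_pos"],4),"q",np.round(o["joint_pos"],3),"F",np.round(o["ft_force"],1),"w",round(o["grip_width"],4),round(float(o["grasp_force"]),1))
print("yaw",np.round(np.arctan2(*r.as_matrix()[[1,0],0]),4),"shift cm",np.round(100*r.inv().apply(t-o["eef_pos"]),2))
E
python3 go.py .4745 .410 .13
```

```text
t 0.1 pos [ 0.1555 -0.4745  0.2022] q [-1.254  0.241  0.004  1.335  0.     1.571] F [0.1 0.1 0.2] w 0.0856 0.0
yaw 0.3167 shift cm [ 57.86 -74.11   7.36]
```

Emit:
{"name": "arm_command", "arguments": {"increments": [{"dx": 3,"dy": -3.8,"dz": -3,"wx": 0,"wy": 0,"wz": 0,"grip": 8.5},{"dx": 6,"dy": -7.7,"dz": -6,"wx": 0,"wy": 0,"wz": 0,"grip": 8.5},{"dx": 9,"dy": -11.5,"dz": -7,"wx": 0,"wy": 0,"wz": 0,"grip": 8.5},{"dx": 12,"dy": -15.4,"dz": -7,"wx": 0,"wy": 0,"wz": 0,"grip": 8.5},{"dx": 15,"dy": -19.2,"dz": -7,"wx": 0,"wy": 0,"wz": 0,"grip": 8.5},{"dx": 18,"dy": -23,"dz": -7,"wx": 0,"wy": 0,"wz": 0,"grip": 8.5},{"dx": 21,"dy": -27,"dz": -7,"wx": 0,"wy": 0,"wz": 0,"grip": 8.5},{"dx": 24,"dy": -31,"dz": -7,"wx": 0,"wy": 0,"wz": 0,"grip": 8.5},{"dx": 26,"dy": -33.5,"dz": -7,"wx": 0,"wy": 0,"wz": 0,"grip": 8.5},{"dx": 28,"dy": -36,"dz": -7,"wx": 0,"wy": 0,"wz": 0,"grip": 8.5}]}}

```text
clock: 1.1
eef_pos: [0.3097, -0.0436, 0.2729]
tool_rot: [0.987, 0.159, 0.0, -0.0]
ft_force: [0.8, -1.0, -0.2]
grip_width: 0.0847
grasp_force: 0.0
```

```bash
python3 go.py .4745 .410 .15
```

```text
t 1.1 pos [ 0.3097 -0.0436  0.2729] q [-0.14  -0.159 -0.235  1.495  0.     2.683] F [ 0.8 -1.  -0.2] w 0.0847 0.0
yaw 0.3188 shift cm [ 29.87 -37.9   12.31]
```

Emit:
{"name": "arm_command", "arguments": {"increments": [{"dx": 3,"dy": -3.8,"dz": 0,"wx": 0,"wy": 0,"wz": -0.08,"grip": 8.5},{"dx": 6,"dy": -7.6,"dz": 0,"wx": 0,"wy": 0,"wz": -0.16,"grip": 8.5},{"dx": 9,"dy": -11.4,"dz": 0,"wx": 0,"wy": 0,"wz": -0.24,"grip": 8.5},{"dx": 12,"dy": -15.2,"dz": 0,"wx": 0,"wy": 0,"wz": -0.32,"grip": 8.5},{"dx": 15,"dy": -19,"dz": 1,"wx": 0,"wy": 0,"wz": -0.4,"grip": 8.5},{"dx": 18,"dy": -22.8,"dz": 2,"wx": 0,"wy": 0,"wz": -0.48,"grip": 8.5},{"dx": 21,"dy": -26.6,"dz": 3,"wx": 0,"wy": 0,"wz": -0.56,"grip": 8.5},{"dx": 24,"dy": -30.4,"dz": 4.5,"wx": 0,"wy": 0,"wz": -0.6,"grip": 8.5},{"dx": 27,"dy": -34.2,"dz": 6,"wx": 0,"wy": 0,"wz": -0.6,"grip": 8.5},{"dx": 29.9,"dy": -37.9,"dz": 7.3,"wx": 0,"wy": 0,"wz": -0.6,"grip": 8.5}]}}

```text
clock: 2.1
eef_pos: [0.4757, 0.409, 0.1985]
tool_rot: [0.897, 0.443, -0.001, 0.0]
ft_force: [1.2, 0.0, 0.9]
grip_width: 0.0848
grasp_force: 0.0
```

```bash
python3 go.py .4745 .410 .035
```

```text
t 2.1 pos [0.4757 0.409  0.1985] q [ 0.71   0.505  0.38   1.448 -0.     2.935] F [1.2 0.  0.9] w 0.0848 0.0
yaw 0.9171 shift cm [ 0.03 -0.15 16.35]
```

Emit:
{"name": "arm_command", "arguments": {"increments": [{"dx": 0,"dy": -0.1,"dz": 4.5,"wx": 0,"wy": 0,"wz": 0,"grip": 8.5},{"dx": 0,"dy": -0.1,"dz": 8.5,"wx": 0,"wy": 0,"wz": 0,"grip": 8.5},{"dx": 0,"dy": -0.1,"dz": 11,"wx": 0,"wy": 0,"wz": 0,"grip": 8.5},{"dx": 0,"dy": -0.1,"dz": 13.5,"wx": 0,"wy": 0,"wz": 0,"grip": 8.5},{"dx": 0,"dy": -0.1,"dz": 15.5,"wx": 0,"wy": 0,"wz": 0,"grip": 8.5},{"dx": 0,"dy": -0.1,"dz": 16.3,"wx": 0,"wy": 0,"wz": 0,"grip": 8.5},{"dx": 0,"dy": -0.1,"dz": 16.3,"wx": 0,"wy": 0,"wz": 0,"grip": 8.5}]}}

```text
clock: 2.8
eef_pos: [0.4738, 0.407, 0.0352]
tool_rot: [0.897, 0.442, -0.002, 0.0]
ft_force: [0.5, -0.3, 0.1]
grip_width: 0.0852
grasp_force: 0.0
```

Emit:
{"name": "arm_command", "arguments": {"increments": [{"dx": 0,"dy": 0,"dz": 0,"wx": 0,"wy": 0,"wz": 0,"grip": 6.5},{"dx": 0,"dy": 0,"dz": 0,"wx": 0,"wy": 0,"wz": 0,"grip": 5.8},{"dx": 0,"dy": 0,"dz": 0,"wx": 0,"wy": 0,"wz": 0,"grip": 5.4},{"dx": 0,"dy": 0,"dz": 0,"wx": 0,"wy": 0,"wz": 0,"grip": 4.5},{"dx": 0,"dy": 0,"dz": 0,"wx": 0,"wy": 0,"wz": 0,"grip": 4.5},{"dx": 0,"dy": 0,"dz": 0,"wx": 0,"wy": 0,"wz": 0,"grip": 4.5},{"dx": 0,"dy": 0,"dz": 0,"wx": 0,"wy": 0,"wz": 0,"grip": 4.5}]}}

```text
clock: 3.5
eef_pos: [0.4756, 0.4094, 0.0395]
tool_rot: [0.897, 0.443, 0.002, -0.001]
ft_force: [-1.6, 1.6, 6.4]
grip_width: 0.0517
grasp_force: 61.3
```

```bash
python3 go.py .653 -.060 .21
```

```text
t 3.5 pos [0.4756 0.4094 0.0395] q [7.100e-01 5.950e-01 1.060e-01 1.078e+00 1.000e-03 2.935e+00] F [-1.6  1.6  6.4] w 0.0517 61.3
yaw 0.9173 shift cm [-26.41  42.62 -17.16]
```

Emit:
{"name": "arm_command", "arguments": {"increments": [{"dx": 0,"dy": 0,"dz": 0,"wx": 0,"wy": 0,"wz": 0,"grip": 4.5},{"dx": 0,"dy": 0,"dz": -1,"wx": 0,"wy": 0,"wz": 0,"grip": 4.5},{"dx": 0,"dy": 0,"dz": -2,"wx": 0,"wy": 0,"wz": 0,"grip": 4.5},{"dx": 0,"dy": 0,"dz": -4,"wx": 0,"wy": 0,"wz": 0,"grip": 4.5},{"dx": 0,"dy": 0,"dz": -5,"wx": 0,"wy": 0,"wz": 0,"grip": 4.5},{"dx": 0,"dy": 0,"dz": -5,"wx": 0,"wy": 0,"wz": 0,"grip": 4.5}]}}

```text
clock: 4.1
eef_pos: [0.4763, 0.409, 0.0894]
tool_rot: [0.897, 0.442, 0.002, -0.0]
ft_force: [-0.3, 0.7, -3.5]
grip_width: 0.0513
grasp_force: 63.3
```

```bash
python3 go.py .653 -.060 .21; python3 - <<'E'
from h import *
im,d,c=cam("side"); a=cv2.resize(im[240:420,60:300],(800,600)); im2,_,_=cam("wrist"); 
cv2.imwrite("pics/g.png",np.hstack([cv2.resize(im[270:420,60:260],(480,360)),im2[:360,:][:, 120:440]])[...,::-1])
E
```

```text
t 4.1 pos [0.4763 0.409  0.0894] q [ 0.71   0.554  0.174  1.186 -0.     2.934] F [-0.3  0.7 -3.5] w 0.0513 63.3
yaw 0.9166 shift cm [-26.41  42.57 -12.13]
```

View pics/g.png

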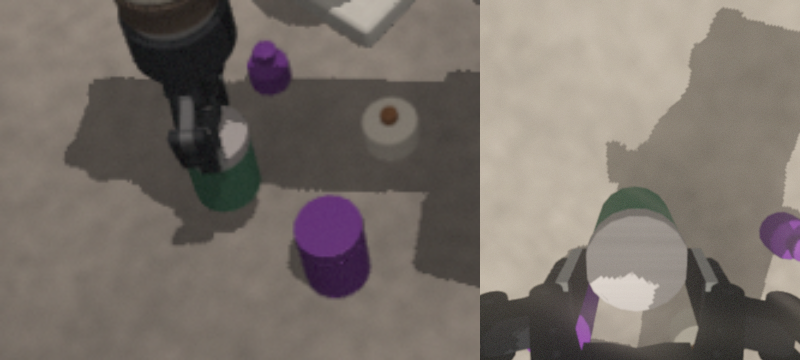

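The tin is held upright in both halves of the picture: the side view crop is on the left, around (225,165), and the wrist view on the right has the lid between the pads. Next I'll measure how far the tin is offset from the TCP.

```bash
python3 - <<'E'
from h import *
for n in("wrist","top"):
    im,d,c=cam(n); P=pts(d,c); hs=cv2.cvtColor(im,cv2.COLOR_RGB2HSV)
    m=(abs(P[...,0]-.475)<.05)&(abs(P[...,1]-.41)<.05)&(P[...,2]>.110)&(P[...,2]<.14)&(hs[...,1]<60)&(hs[...,2]>70)
    k,l,s,_=cv2.connectedComponentsWithStats(m.astype(np.uint8)); 
    if k<2: print("none");continue
    q=P[l==1+s[1:,4].argmax()]; (x,y),r=cv2.minEnclosingCircle(q[:,:2].astype(np.float32))
    print(n,len(q),round(x,4),round(y,4),round(r,4),np.percentile(q[:,2],[5,50,95]).round(4))
    a=np.c_[q[:,:2],np.ones(len(q))]; print("tilt",np.linalg.lstsq(a,q[:,2],rcond=None)[0][:2].round(3))
E
python3 go.py .653 -.060 .25
```

```text
wrist 8717 0.4701 0.4117 0.0339 [0.1206 0.1237 0.1254]
tilt [-0.088  0.013]
top 203 0.4646 0.4039 0.0308 [0.1149 0.1209 0.126 ]
tilt [-0.003  0.091]
t 4.3 pos [0.4743 0.4073 0.0859] q [ 0.71   0.557  0.17   1.186 -0.     2.935] F [-0.7  0.  -3.2] w 0.0515 63.3
yaw 0.9167 shift cm [-26.25  42.61 -16.37]
```

Emit:
{"name": "arm_command", "arguments": {"increments": [{"dx": 0,"dy": 0,"dz": -2.5,"wx": 0,"wy": 0,"wz": 0,"grip": 4.5},{"dx": 0,"dy": 0,"dz": -6,"wx": 0,"wy": 0,"wz": 0,"grip": 4.5},{"dx": -0.5,"dy": 0.8,"dz": -9.5,"wx": 0,"wy": 0,"wz": 0,"grip": 4.5},{"dx": -1.5,"dy": 2.4,"dz": -12.5,"wx": 0,"wy": 0,"wz": 0,"grip": 4.5},{"dx": -3,"dy": 4.9,"dz": -14.5,"wx": 0,"wy": 0,"wz": 0,"grip": 4.5},{"dx": -4.8,"dy": 7.8,"dz": -15.5,"wx": 0,"wy": 0,"wz": 0,"grip": 4.5},{"dx": -6.6,"dy": 10.7,"dz": -15.5,"wx": 0,"wy": 0,"wz": 0,"grip": 4.5},{"dx": -8.4,"dy": 13.6,"dz": -15.5,"wx": 0,"wy": 0,"wz": 0,"grip": 4.5},{"dx": -10.2,"dy": 16.5,"dz": -15.5,"wx": 0,"wy": 0,"wz": 0,"grip": 4.5},{"dx": -12,"dy": 19.5,"dz": -15.5,"wx": 0,"wy": 0,"wz": 0,"grip": 4.5}]}}

```text
clock: 5.3
eef_pos: [0.5564, 0.1927, 0.2409]
tool_rot: [0.897, 0.443, -0.001, -0.0]
ft_force: [1.0, 0.3, -3.6]
grip_width: 0.0519
grasp_force: 63.7
```

Emit:
{"name": "arm_command", "arguments": {"increments": [{"dx": -1.8,"dy": 2.9,"dz": 0,"wx": 0,"wy": 0,"wz": 0,"grip": 4.5},{"dx": -3.6,"dy": 5.8,"dz": 0,"wx": 0,"wy": 0,"wz": 0,"grip": 4.5},{"dx": -5.4,"dy": 8.7,"dz": 0,"wx": 0,"wy": 0,"wz": 0,"grip": 4.5},{"dx": -7.2,"dy": 11.7,"dz": 0,"wx": 0,"wy": 0,"wz": 0,"grip": 4.5},{"dx": -9,"dy": 14.6,"dz": 0,"wx": 0,"wy": 0,"wz": 0,"grip": 4.5},{"dx": -10.8,"dy": 17.5,"dz": 0,"wx": 0,"wy": 0,"wz": 0,"grip": 4.5},{"dx": -12.3,"dy": 20,"dz": 0,"wx": 0,"wy": 0,"wz": 0,"grip": 4.5},{"dx": -13.4,"dy": 21.8,"dz": 0,"wx": 0,"wy": 0,"wz": 0,"grip": 4.5},{"dx": -14.2,"dy": 23,"dz": 0,"wx": 0,"wy": 0,"wz": 0,"grip": 4.5},{"dx": -14.2,"dy": 23,"dz": 0,"wx": 0,"wy": 0,"wz": 0,"grip": 4.5}]}}

```text
clock: 6.3
eef_pos: [0.6527, -0.0604, 0.2406]
tool_rot: [0.897, 0.441, -0.001, -0.0]
ft_force: [-1.1, 0.0, -3.6]
grip_width: 0.0516
grasp_force: 63.7
```

```bash
python3 - <<'E'
from h import *
o=monitor.get_obs()["eef_pos"]
for n in("wrist","side"):
    im,d,c=cam(n); P=pts(d,c); hs=cv2.cvtColor(im,cv2.COLOR_RGB2HSV)
    m=(abs(P[...,0]-o[0])<.05)&(abs(P[...,1]-o[1])<.05)&(P[...,2]>o[2]-.05)&(P[...,2]<o[2]+.03)&(hs[...,0]>55)&(hs[...,0]<95)&(hs[...,1]>70)
    q=P[m]; print(n,len(q))
    if len(q)>20: print(q.min(0).round(4),q.max(0).round(4),np.median(q,0).round(4))
E
python3 go.py .653 -.060 .165
```

```text
wrist 1
side 409
[ 0.6215 -0.0722  0.2049] [ 0.6612 -0.029   0.2629] [ 0.6325 -0.0417  0.2345]
t 6.4 pos [ 0.6524 -0.0579  0.2414] q [-8.900e-02  5.660e-01  5.900e-01  1.597e+00  1.000e-03  2.136e+00] F [ 0.3  0.  -3.5] w 0.0512 63.7
yaw 0.9169 shift cm [-0.13  0.19  7.64]
```

Emit:
{"name": "arm_command", "arguments": {"increments": [{"dx": 0,"dy": 0,"dz": 2,"wx": 0,"wy": 0,"wz": 0,"grip": 4.5},{"dx": 0,"dy": 0,"dz": 4,"wx": 0,"wy": 0,"wz": 0,"grip": 4.5},{"dx": 0,"dy": 0,"dz": 5.5,"wx": 0,"wy": 0,"wz": 0,"grip": 4.5},{"dx": 0,"dy": 0,"dz": 6.5,"wx": 0,"wy": 0,"wz": 0,"grip": 4.5},{"dx": 0,"dy": 0,"dz": 7.2,"wx": 0,"wy": 0,"wz": 0,"grip": 4.5},{"dx": 0,"dy": 0,"dz": 7.2,"wx": 0,"wy": 0,"wz": 0,"grip": 4.5}]}}

```text
clock: 7.0
eef_pos: [0.6522, -0.0577, 0.1692]
tool_rot: [0.897, 0.443, -0.001, -0.001]
ft_force: [0.2, 0.7, -4.0]
grip_width: 0.0514
grasp_force: 63.8
```

Emit:
{"name": "arm_command", "arguments": {"increments": [{"dx": 0,"dy": 0,"dz": 0.2,"wx": 0,"wy": 0,"wz": 0,"grip": 4.5},{"dx": 0,"dy": 0,"dz": 0.4,"wx": 0,"wy": 0,"wz": 0,"grip": 4.5},{"dx": 0,"dy": 0,"dz": 0.4,"wx": 0,"wy": 0,"wz": 0,"grip": 4.5}]}}

```text
clock: 7.3
eef_pos: [0.653, -0.0586, 0.1664]
tool_rot: [0.897, 0.442, 0.0, 0.0]
ft_force: [0.4, -0.5, -3.1]
grip_width: 0.0511
grasp_force: 63.8
```

Emit:
{"name": "arm_command", "arguments": {"increments": [{"dx": 0,"dy": 0,"dz": 0.1,"wx": 0,"wy": 0,"wz": 0,"grip": 4.5},{"dx": 0,"dy": 0,"dz": 0.2,"wx": 0,"wy": 0,"wz": 0,"grip": 4.5},{"dx": 0,"dy": 0,"dz": 0.3,"wx": 0,"wy": 0,"wz": 0,"grip": 4.5},{"dx": 0,"dy": 0,"dz": 0.3,"wx": 0,"wy": 0,"wz": 0,"grip": 4.5}]}}

```text
clock: 7.7
eef_pos: [0.6527, -0.0586, 0.1628]
tool_rot: [0.897, 0.442, -0.0, -0.0]
ft_force: [0.2, -0.2, -4.4]
grip_width: 0.0515
grasp_force: 63.8
```

Emit:
{"name": "arm_command", "arguments": {"increments": [{"dx": 0,"dy": 0,"dz": 0.1,"wx": 0,"wy": 0,"wz": 0,"grip": 4.5},{"dx": 0,"dy": 0,"dz": 0.1,"wx": 0,"wy": 0,"wz": 0,"grip": 4.5}]}}

```text
clock: 7.9
eef_pos: [0.6527, -0.0585, 0.1619]
tool_rot: [0.897, 0.443, -0.0, -0.0]
ft_force: [-0.3, 0.1, -2.9]
grip_width: 0.0509
grasp_force: 63.8
```

Emit:
{"name": "arm_command", "arguments": {"increments": [{"dx": 0,"dy": 0,"dz": 0.1,"wx": 0,"wy": 0,"wz": 0,"grip": 4.5},{"dx": 0,"dy": 0,"dz": 0.2,"wx": 0,"wy": 0,"wz": 0,"grip": 4.5},{"dx": 0,"dy": 0,"dz": 0.2,"wx": 0,"wy": 0,"wz": 0,"grip": 4.5}]}}

```text
clock: 8.2
eef_pos: [0.6529, -0.0585, 0.1602]
tool_rot: [0.897, 0.443, 0.0, 0.0]
ft_force: [0.0, 0.9, -2.4]
grip_width: 0.0514
grasp_force: 64.0
```

Emit:
{"name": "arm_command", "arguments": {"increments": [{"dx": 0,"dy": 0,"dz": 0.1,"wx": 0,"wy": 0,"wz": 0,"grip": 4.5},{"dx": 0,"dy": 0,"dz": 0.1,"wx": 0,"wy": 0,"wz": 0,"grip": 4.5}]}}

```text
clock: 8.4
eef_pos: [0.6529, -0.0585, 0.1593]
tool_rot: [0.897, 0.443, 0.0, 0.0]
ft_force: [-0.1, -1.3, -1.0]
grip_width: 0.0517
grasp_force: 64.1
```

Emit:
{"name": "arm_command", "arguments": {"increments": [{"dx": 0,"dy": 0,"dz": 0.1,"wx": 0,"wy": 0,"wz": 0,"grip": 4.5},{"dx": 0,"dy": 0,"dz": 0.1,"wx": 0,"wy": 0,"wz": 0,"grip": 4.5}]}}

```text
clock: 8.6
eef_pos: [0.653, -0.0585, 0.1586]
tool_rot: [0.897, 0.443, 0.0, 0.0]
ft_force: [-0.7, -0.3, 0.9]
grip_width: 0.0511
grasp_force: 64.3
```

Emit:
{"name": "arm_command", "arguments": {"increments": [{"dx": 0,"dy": 0,"dz": 0,"wx": 0,"wy": 0,"wz": 0,"grip": 5.5},{"dx": 0,"dy": 0,"dz": 0,"wx": 0,"wy": 0,"wz": 0,"grip": 6},{"dx": 0,"dy": 0,"dz": 0,"wx": 0,"wy": 0,"wz": 0,"grip": 7},{"dx": 0,"dy": 0,"dz": 0,"wx": 0,"wy": 0,"wz": 0,"grip": 8.5},{"dx": 0,"dy": 0,"dz": 0,"wx": 0,"wy": 0,"wz": 0,"grip": 8.5},{"dx": 0,"dy": 0,"dz": 0,"wx": 0,"wy": 0,"wz": 0,"grip": 8.5},{"dx": 0,"dy": 0,"dz": 0,"wx": 0,"wy": 0,"wz": 0,"grip": 8.5}]}}

```text
clock: 9.3
eef_pos: [0.6528, -0.0585, 0.158]
tool_rot: [0.897, 0.442, 0.0, 0.0]
ft_force: [-0.7, -0.3, -0.4]
grip_width: 0.0848
grasp_force: 0.0
```

Emit:
{"name": "arm_command", "arguments": {"increments": [{"dx": 0,"dy": 0,"dz": -1,"wx": 0,"wy": 0,"wz": 0,"grip": 8.5},{"dx": 0,"dy": 0,"dz": -3,"wx": 0,"wy": 0,"wz": 0,"grip": 8.5},{"dx": 0,"dy": 0,"dz": -6,"wx": 0,"wy": 0,"wz": 0,"grip": 8.5},{"dx": 0,"dy": 0,"dz": -8,"wx": 0,"wy": 0,"wz": 0,"grip": 8.5},{"dx": 0,"dy": 0,"dz": -8,"wx": 0,"wy": 0,"wz": 0,"grip": 8.5}]}}

```text
clock: 9.8
eef_pos: [0.6548, -0.0587, 0.243]
tool_rot: [0.897, 0.443, 0.004, 0.002]
ft_force: [-0.0, -0.2, 0.2]
grip_width: 0.0849
grasp_force: 0.0
```

```bash
python3 - <<'E'
from h import *
im,d,c=cam("side"); cv2.imwrite("pics/p.png",cv2.resize(im[120:300,140:380],(800,600))[...,::-1])
P=pts(d,c); hs=cv2.cvtColor(im,cv2.COLOR_RGB2HSV)
m=(abs(P[...,0]-.653)<.05)&(abs(P[...,1]+.06)<.05)&(P[...,2]>.1)&(P[...,2]<.2)&(hs[...,0]>55)&(hs[...,0]<95)&(hs[...,1]>70)
q=P[m]; print(len(q),q.min(0).round(4),q.max(0).round(4),np.median(q,0).round(4))
A=np.c_[2*q[:,:2],np.ones(len(q))]; s=np.linalg.lstsq(A,(q[:,:2]**2).sum(1),rcond=None)[0]; print(s[:2],np.sqrt(s[2]+s[0]**2+s[1]**2))
E
python3 go.py .5115 .1108 .24
```

```text
347 [ 0.6221 -0.0705  0.1209] [ 0.6622 -0.0297  0.1807] [ 0.632  -0.0406  0.1511]
[ 0.64905215 -0.0560835 ] 0.02398559321489801
t 9.85 pos [ 0.654  -0.0586  0.2406] q [-0.089  0.563  0.584  1.586 -0.     2.135] F [ 0.4 -0.5 -0.9] w 0.0846 0.0
yaw 0.9168 shift cm [ 4.780e+00 -2.162e+01 -2.000e-02]
```

View pics/p.png

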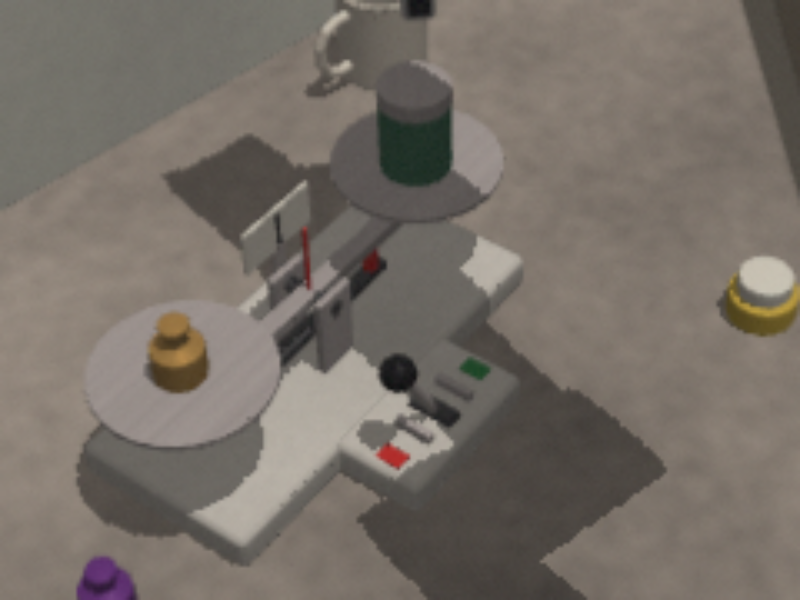

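In the picture the tin stands upright near the middle of the pan at (415,130), the beam is level, and the lever knob at (398,372) is still on the red side. Next I'll close the fingers, turn them and go to the knob's +y side.

```bash
python3 go.py .5076 .1298 .22
```

```text
t 9.85 pos [ 0.654  -0.0586  0.2406] q [-0.089  0.563  0.584  1.586 -0.     2.135] F [ 0.4 -0.5 -0.9] w 0.0846 0.0
yaw 0.9168 shift cm [  6.04 -23.09   1.98]
```

Emit:
{"name": "arm_command", "arguments": {"increments": [{"dx": 0.6,"dy": -2.5,"dz": 0,"wx": 0,"wy": 0,"wz": -0.1,"grip": 8},{"dx": 1.4,"dy": -5.5,"dz": 0,"wx": 0,"wy": 0,"wz": -0.2,"grip": 6},{"dx": 2.2,"dy": -8.5,"dz": 0,"wx": 0,"wy": 0,"wz": -0.3,"grip": 4},{"dx": 3,"dy": -11.5,"dz": 0,"wx": 0,"wy": 0,"wz": -0.4,"grip": 2},{"dx": 3.8,"dy": -14.5,"dz": 0,"wx": 0,"wy": 0,"wz": -0.5,"grip": 0},{"dx": 4.6,"dy": -17.5,"dz": 0,"wx": 0,"wy": 0,"wz": -0.6,"grip": 0},{"dx": 5.3,"dy": -20,"dz": 1,"wx": 0,"wy": 0,"wz": -0.7,"grip": 0},{"dx": 5.8,"dy": -22,"dz": 2,"wx": 0,"wy": 0,"wz": -0.8,"grip": 0},{"dx": 6,"dy": -23.1,"dz": 2,"wx": 0,"wy": 0,"wz": -0.83,"grip": 0},{"dx": 6,"dy": -23.1,"dz": 2,"wx": 0,"wy": 0,"wz": -0.83,"grip": 0}]}}

```text
clock: 10.85
eef_pos: [0.5047, 0.1302, 0.2175]
tool_rot: [0.642, 0.767, -0.001, -0.001]
ft_force: [-0.5, -0.6, 0.0]
grip_width: 0.0001
grasp_force: 0.0
```

```bash
python3 go.py .5076 .1298 .10
```

```text
t 10.85 pos [0.5047 0.1302 0.2175] q [ 0.253  0.279  0.094  1.387 -0.     1.647] F [-0.5 -0.6  0. ] w 0.0001 0.0
yaw 1.7476 shift cm [-0.09  0.3  11.75]
```

Emit:
{"name": "arm_command", "arguments": {"increments": [{"dx": 0,"dy": 0.3,"dz": 4,"wx": 0,"wy": 0,"wz": 0,"grip": 0},{"dx": 0,"dy": 0.3,"dz": 7.5,"wx": 0,"wy": 0,"wz": 0,"grip": 0},{"dx": 0,"dy": 0.3,"dz": 10,"wx": 0,"wy": 0,"wz": 0,"grip": 0},{"dx": 0,"dy": 0.3,"dz": 11.7,"wx": 0,"wy": 0,"wz": 0,"grip": 0},{"dx": 0,"dy": 0.3,"dz": 11.7,"wx": 0,"wy": 0,"wz": 0,"grip": 0}]}}

```text
clock: 11.35
eef_pos: [0.5076, 0.1287, 0.0985]
tool_rot: [0.643, 0.766, -0.002, -0.001]
ft_force: [-0.3, -0.5, 0.3]
grip_width: 0.0003
grasp_force: 0.0
```

Emit:
{"name": "arm_command", "arguments": {"increments": [{"dx": -0.8,"dy": 0,"dz": 0,"wx": 0,"wy": 0,"wz": 0,"grip": 0},{"dx": -1.5,"dy": 0,"dz": 0,"wx": 0,"wy": 0,"wz": 0,"grip": 0},{"dx": -2,"dy": 0,"dz": 0,"wx": 0,"wy": 0,"wz": 0,"grip": 0},{"dx": -2.5,"dy": 0,"dz": 0,"wx": 0,"wy": 0,"wz": 0,"grip": 0},{"dx": -3,"dy": 0,"dz": 0,"wx": 0,"wy": 0,"wz": 0,"grip": 0},{"dx": -3.5,"dy": 0,"dz": 0,"wx": 0,"wy": 0,"wz": 0,"grip": 0},{"dx": -4,"dy": 0,"dz": 0,"wx": 0,"wy": 0,"wz": 0,"grip": 0}]}}

```text
clock: 12.05
eef_pos: [0.516, 0.0904, 0.1011]
tool_rot: [0.642, 0.767, 0.0, 0.0]
ft_force: [0.2, -0.3, -0.1]
grip_width: 0.0002
grasp_force: 0.0
```

```bash
python3 go.py .5253 .0314 .10
```

```text
t 12.05 pos [0.516  0.0904 0.1011] q [ 0.173  0.353 -0.114  1.103  0.     1.568] F [ 0.2 -0.3 -0.1] w 0.0002 0.0
yaw 1.7468 shift cm [-5.97 -0.12  0.11]
```

```bash
python3 - <<'E'
from h import *
im,d,c=cam("side"); im2,_,_=cam("top"); a=cv2.resize(im[170:290,190:330],(420,360)); b=cv2.resize(im2[150:270,180:300],(360,360))
cv2.imwrite("pics/l.png",np.hstack([a,b])[...,::-1])
E
```

```text
(no output)
```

View pics/l.png

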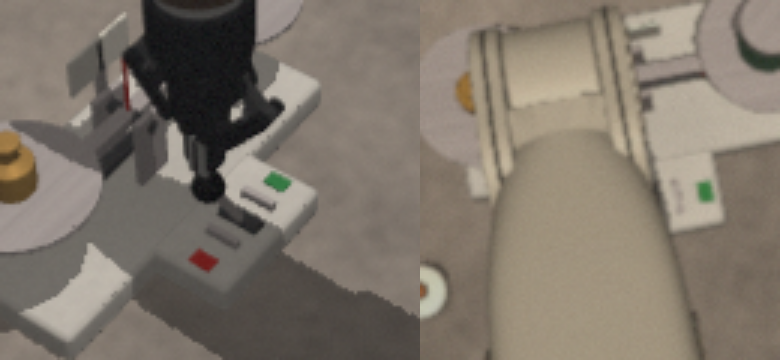

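```bash
python3 - <<'E'
from h import *
im,d,c=cam("side"); P=pts(d,c)
def proj(p):
    q=np.array(c["view"])@np.r_[p,1]; return cv2.projectPoints(np.array([[q[0],-q[1],-q[2]]]),np.zeros(3),np.zeros(3),K(c),np.array(c["dist_coeffs"],float))[0].ravel().round(1)
o=monitor.get_obs()["eef_pos"]; print("tcp",proj(o),"+19",proj(o+[0,0,.019]),"knob locked",proj([.515,.0884,.108]),"mid",proj([.5223,.0481,.118]),"free",proj([.5296,.0077,.108]))
for v,u in((233,259),(233,255),(229,259),(237,259),(226,259),(222,258),(215,256),(233,263)): print(u,v,P[v,u].round(4),im[v,u])
E
```

```text
tcp [257.7 234.6] +19 [257.5 228.8] knob locked [258.6 232.2] mid [269.4 218.2] free [279.8 210.6]
259 233 [0.5079 0.0936 0.115 ] [23 21 27]
255 233 [0.5146 0.0994 0.1143] [20 20 21]
259 229 [0.5123 0.0892 0.1214] [34 33 34]
259 237 [0.5088 0.0932 0.1008] [41 39 39]
259 226 [0.5078 0.093  0.1376] [29 28 29]
258 222 [0.5076 0.0956 0.1524] [55 55 53]
256 215 [0.5089 0.0994 0.1761] [24 26 27]
263 233 [0.5023 0.0868 0.1142] [20 22 22]
```

Emit:
{"name": "arm_command", "arguments": {"increments": [{"dx": -0.5,"dy": -0.1,"dz": 0,"wx": 0,"wy": 0,"wz": 0,"grip": 0},{"dx": -1,"dy": -0.1,"dz": 0,"wx": 0,"wy": 0,"wz": 0,"grip": 0},{"dx": -1.5,"dy": -0.1,"dz": 0,"wx": 0,"wy": 0,"wz": 0,"grip": 0},{"dx": -2,"dy": -0.1,"dz": 0,"wx": 0,"wy": 0,"wz": 0,"grip": 0}]}}

```text
clock: 12.6
eef_pos: [0.5185, 0.0705, 0.101]
tool_rot: [0.642, 0.767, -0.0, 0.0]
ft_force: [-0.2, -0.4, -0.3]
grip_width: -0.0001
grasp_force: 0.0
```

```bash
python3 - <<'E'
from h import *
im,d,c=cam("side"); P=pts(d,c)
im2,d2,c2=cam("wrist"); a=cv2.resize(im[170:290,190:330],(420,360)); b=cv2.resize(im2,(380,285)); b=np.vstack([b,np.zeros((75,380,3),np.uint8)])
cv2.imwrite("pics/l2.png",np.hstack([a,b])[...,::-1])
E
python3 go.py .5253 .0314 .10
```

```text
t 12.7 pos [0.5186 0.0702 0.1011] q [ 0.135  0.353 -0.115  1.103 -0.     1.53 ] F [ 0.6 -0.2  0.2] w 0.0003 0.0
yaw 1.7458 shift cm [-3.94 -0.02  0.11]
```

View pics/l2.png

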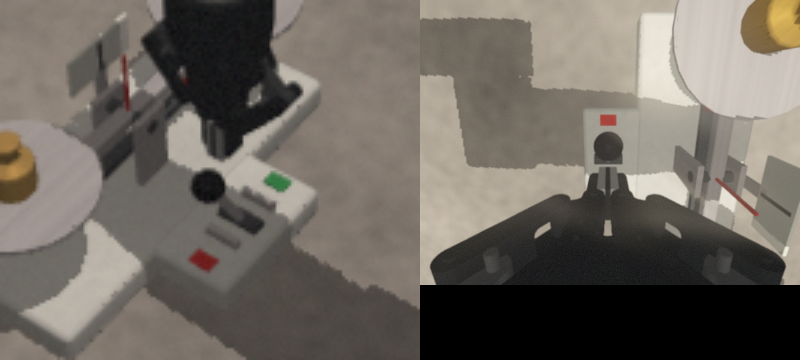

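The knob hasn't moved. It is at (208,186) in the side view and (608,145) in the wrist view, and the fingers have passed it without force. I'll measure where the fingertips really are.

```bash
python3 - <<'E'
from h import *
im,d,c=cam("side"); P=pts(d,c)
g=im.max(-1)<75
m=g&(P[...,0]>.46)&(P[...,0]<.60)&(P[...,1]>-.02)&(P[...,1]<.13)&(P[...,2]>.06)
for v in range(206,242,2):
    r=np.where(m[v,240:290])[0]+240
    if len(r): print(v,r.min(),r.max(),"L",P[v,r.min()+1].round(3),"mid",P[v,int(np.median(r))].round(3),"R",P[v,r.max()-1].round(3))
im,d,c=cam("wrist"); P=pts(d,c); g=im.max(-1)<75
k=g&(P[...,2]>.09)&(P[...,2]<.13)&(abs(P[...,0]-.515)<.04)&(abs(P[...,1]-.08)<.06)
ys,xs=np.where(k); 
for v in range(ys.min(),ys.max()+1,8):
    r=np.where(k[v])[0]
    if len(r): print("w",v,r.min(),r.max(),P[v,int(np.median(r))].round(3))
E
```

```text
206 255 282 L [0.526 0.084 0.18 ] mid [0.506 0.067 0.183] R [0.463 0.071 0.216]
208 257 282 L [0.52  0.083 0.177] mid [0.497 0.072 0.186] R [0.462 0.072 0.212]
210 258 278 L [0.522 0.079 0.167] mid [0.492 0.077 0.187] R [0.473 0.072 0.198]
212 258 275 L [0.522 0.079 0.161] mid [0.504 0.075 0.172] R [0.481 0.074 0.187]
214 258 271 L [0.521 0.08  0.156] mid [0.511 0.075 0.16 ] R [0.489 0.078 0.178]
216 258 270 L [0.522 0.079 0.148] mid [0.511 0.074 0.153] R [0.505 0.066 0.151]
218 260 269 L [0.516 0.079 0.146] mid [0.512 0.074 0.145] R [0.505 0.069 0.147]
220 260 267 L [0.516 0.08  0.141] mid [0.51  0.078 0.144] R [0.506 0.074 0.144]
222 263 264 L [0.513 0.074 0.132] mid [0.51  0.079 0.138] R [0.51  0.079 0.138]
228 255 263 L [0.517 0.094 0.124] mid [0.512 0.089 0.125] R [0.513 0.079 0.116]
230 254 264 L [0.518 0.096 0.119] mid [0.512 0.089 0.118] R [0.507 0.082 0.117]
232 254 264 L [0.518 0.097 0.113] mid [0.507 0.094 0.119] R [0.504 0.085 0.114]
234 254 264 L [0.515 0.099 0.11 ] mid [0.507 0.094 0.113] R [0.503 0.087 0.111]
236 256 264 L [0.512 0.096 0.104] mid [0.504 0.094 0.109] R [0.513 0.077 0.088]
238 264 267 L [0.515 0.069 0.073] mid [0.515 0.069 0.073] R [0.516 0.065 0.069]
240 266 266 L [0.516 0.062 0.06 ] mid [0.517 0.065 0.061] R [0.52  0.065 0.059]
w 197 271 278 [0.512 0.101 0.111]
w 205 260 286 [0.512 0.098 0.118]
w 213 257 295 [0.514 0.094 0.121]
w 221 257 297 [0.516 0.09  0.12 ]
w 229 259 295 [0.517 0.086 0.122]
w 237 269 285 [0.518 0.08  0.118]
```

```bash
python3 - <<'E'
from h import *
im,d,c=cam("side"); P=pts(d,c)
def proj(p):
    q=np.array(c["view"])@np.r_[p,1]; return cv2.projectPoints(np.array([[q[0],-q[1],-q[2]]]),np.zeros(3),np.zeros(3),K(c),np.array(c["dist_coeffs"],float))[0].ravel().round(1)
o=monitor.get_obs(); print(o["eef_pos"],o["tool_rot"],o["joint_pos"].round(3) if hasattr(o["joint_pos"],'round') else o["joint_pos"]); o=o["eef_pos"]
for h in(0,.01,.02,.03,.04,.06): print(h,proj(o+[0,0,h]))
for v in range(214,236): print(v,[(P[v,u]*1000).astype(int).tolist()+[int(im[v,u].mean())] for u in(261,263,265,267)])
E
```

```text
[0.5184309  0.07085519 0.10101682] [ 6.42287243e-01  7.66464016e-01  1.97699306e-05 -9.30952051e-05] [ 0.136  0.353 -0.115  1.103  0.     1.531]
0 [263.3 229.4]
0.01 [263.3 226.4]
0.02 [263.2 223.4]
0.03 [263.1 220.3]
0.04 [263.  217.2]
0.06 [262.9 210.8]
214 [[516, 78, 157, 42], [510, 77, 162, 66], [508, 74, 161, 19], [503, 72, 163, 16]]
215 [[516, 78, 155, 42], [506, 81, 165, 66], [508, 74, 158, 20], [504, 72, 159, 21]]
216 [[514, 79, 154, 37], [509, 78, 157, 65], [506, 75, 157, 25], [503, 72, 157, 25]]
217 [[514, 80, 151, 33], [510, 77, 152, 67], [510, 72, 148, 28], [503, 72, 153, 22]]
218 [[514, 80, 147, 32], [509, 79, 151, 64], [508, 74, 148, 25], [503, 72, 150, 30]]
219 [[516, 78, 142, 33], [508, 79, 149, 65], [507, 75, 146, 27], [504, 72, 146, 21]]
220 [[516, 79, 139, 33], [509, 79, 144, 63], [509, 73, 140, 27], [503, 73, 145, 19]]
221 [[516, 78, 135, 36], [513, 75, 136, 65], [508, 74, 139, 24], [505, 70, 138, 90]]
222 [[518, 77, 130, 94], [510, 78, 137, 66], [509, 73, 134, 84], [575, 6, 33, 161]]
223 [[583, 18, 31, 163], [509, 79, 135, 89], [575, 12, 33, 158], [574, 7, 31, 17
[... 322 characters left out ...]
], [563, 17, 32, 178]]
228 [[511, 83, 120, 19], [510, 78, 117, 67], [566, 21, 30, 163], [561, 19, 32, 179]]
229 [[512, 83, 116, 14], [509, 79, 116, 23], [560, 26, 34, 175], [559, 21, 32, 177]]
230 [[506, 89, 122, 18], [507, 81, 116, 16], [560, 26, 31, 174], [557, 23, 30, 178]]
231 [[507, 88, 117, 19], [505, 84, 116, 23], [559, 27, 29, 142], [556, 24, 29, 178]]
232 [[507, 87, 114, 15], [503, 85, 115, 20], [555, 31, 31, 94], [552, 28, 32, 123]]
233 [[504, 90, 115, 21], [504, 85, 111, 18], [552, 35, 33, 101], [549, 30, 32, 107]]
234 [[505, 90, 111, 14], [501, 87, 111, 17], [549, 38, 34, 105], [547, 32, 32, 106]]
235 [[502, 93, 112, 24], [504, 84, 104, 25], [514, 69, 83, 83], [544, 36, 33, 107]]
```

The fingertips sit at z of about 0.132 while the reported TCP is at 0.101, so the shut fingers end about 30 mm above it. They passed over the knob, whose top is at 0.121. I'll go back, lower about 33 mm further and push again.

Emit:
{"name": "arm_command", "arguments": {"increments": [{"dx": 0,"dy": 0,"dz": -1.5,"wx": 0,"wy": 0,"wz": 0,"grip": 0},{"dx": 2,"dy": 0,"dz": -1.5,"wx": 0,"wy": 0,"wz": 0,"grip": 0},{"dx": 5,"dy": 0,"dz": -1.5,"wx": 0,"wy": 0,"wz": 0,"grip": 0},{"dx": 6.2,"dy": 0,"dz": -0.5,"wx": 0,"wy": 0,"wz": 0,"grip": 0},{"dx": 6.2,"dy": 0,"dz": 1,"wx": 0,"wy": 0,"wz": 0,"grip": 0},{"dx": 6.2,"dy": 0,"dz": 2.5,"wx": 0,"wy": 0,"wz": 0,"grip": 0},{"dx": 6.2,"dy": 0,"dz": 3.3,"wx": 0,"wy": 0,"wz": 0,"grip": 0},{"dx": 6.2,"dy": 0,"dz": 3.3,"wx": 0,"wy": 0,"wz": 0,"grip": 0}]}}

```text
clock: 13.65
eef_pos: [0.5062, 0.1315, 0.0663]
tool_rot: [0.642, 0.767, -0.002, -0.001]
ft_force: [0.1, -0.6, -0.1]
grip_width: 0.0001
grasp_force: 0.0
```

```bash
python3 go.py .5253 .0314 .068; python3 - <<'E'
from h import *
im,d,c=cam("side"); P=pts(d,c); o=monitor.get_obs()["eef_pos"]
m=(abs(P[...,0]-o[0])<.03)&(abs(P[...,1]-o[1])<.022)&(P[...,2]>.05)&(P[...,2]<.2)&(im.max(-1)<110)
q=P[m]; print(len(q)); print(q[q[:,2].argsort()][:8].round(3).tolist())
E
```

```text
t 13.65 pos [0.5062 0.1315 0.0663] q [ 0.254  0.388 -0.162  1.024 -0.     1.649] F [ 0.1 -0.6 -0.1] w 0.0001 0.0
yaw 1.7469 shift cm [-10.19   0.13  -0.16]
495
[[0.501, 0.134, 0.097], [0.499, 0.132, 0.097], [0.498, 0.136, 0.097], [0.498, 0.139, 0.1], [0.508, 0.142, 0.1], [0.503, 0.141, 0.101], [0.501, 0.139, 0.101], [0.505, 0.141, 0.102]]
```

Emit:
{"name": "arm_command", "arguments": {"increments": [{"dx": -0.8,"dy": 0,"dz": 0,"wx": 0,"wy": 0,"wz": 0,"grip": 0},{"dx": -1.5,"dy": 0,"dz": 0,"wx": 0,"wy": 0,"wz": 0,"grip": 0},{"dx": -2,"dy": 0,"dz": 0,"wx": 0,"wy": 0,"wz": 0,"grip": 0},{"dx": -2.5,"dy": 0,"dz": 0,"wx": 0,"wy": 0,"wz": 0,"grip": 0},{"dx": -3,"dy": 0,"dz": 0,"wx": 0,"wy": 0,"wz": 0,"grip": 0},{"dx": -3.5,"dy": 0,"dz": 0,"wx": 0,"wy": 0,"wz": 0,"grip": 0}]}}

```text
clock: 14.3
eef_pos: [0.5141, 0.0973, 0.0684]
tool_rot: [0.642, 0.767, 0.0, 0.0]
ft_force: [0.1, 1.8, 1.8]
grip_width: -0.0
grasp_force: 1.2
```

Contact: about 2.5 N, as specified. I'll keep going.

Emit:
{"name": "arm_command", "arguments": {"increments": [{"dx": -0.5,"dy": 0,"dz": 0,"wx": 0,"wy": 0,"wz": 0,"grip": 0},{"dx": -1,"dy": 0,"dz": 0,"wx": 0,"wy": 0,"wz": 0,"grip": 0},{"dx": -1.5,"dy": 0,"dz": 0,"wx": 0,"wy": 0,"wz": 0,"grip": 0},{"dx": -2,"dy": 0,"dz": 0,"wx": 0,"wy": 0,"wz": 0,"grip": 0},{"dx": -2.5,"dy": 0,"dz": 0,"wx": 0,"wy": 0,"wz": 0,"grip": 0},{"dx": -3,"dy": 0,"dz": 0,"wx": 0,"wy": 0,"wz": 0,"grip": 0},{"dx": -3.5,"dy": 0,"dz": 0,"wx": 0,"wy": 0,"wz": 0,"grip": 0},{"dx": -4,"dy": 0,"dz": 0,"wx": 0,"wy": 0,"wz": 0,"grip": 0}]}}

```text
clock: 15.1
eef_pos: [0.5207, 0.0576, 0.068]
tool_rot: [0.642, 0.766, -0.0, -0.0]
ft_force: [-0.2, 1.8, 1.3]
grip_width: 0.0
grasp_force: 0.8
```

Emit:
{"name": "arm_command", "arguments": {"increments": [{"dx": -0.5,"dy": 0,"dz": 0,"wx": 0,"wy": 0,"wz": 0,"grip": 0},{"dx": -1,"dy": 0,"dz": 0,"wx": 0,"wy": 0,"wz": 0,"grip": 0},{"dx": -1.5,"dy": 0,"dz": 0,"wx": 0,"wy": 0,"wz": 0,"grip": 0},{"dx": -2,"dy": 0,"dz": 0,"wx": 0,"wy": 0,"wz": 0,"grip": 0},{"dx": -2.3,"dy": 0,"dz": 0,"wx": 0,"wy": 0,"wz": 0,"grip": 0}]}}

```text
clock: 15.6
eef_pos: [0.5244, 0.035, 0.0677]
tool_rot: [0.642, 0.766, -0.0, -0.0]
ft_force: [-0.4, 2.4, -1.3]
grip_width: -0.0001
grasp_force: 1.0
```

```bash
python3 go.py .5253 .0314 .068
```

```text
t 15.6 pos [0.5244 0.035  0.0677] q [ 0.067  0.389 -0.156  1.027  0.     1.462] F [-0.4  2.4 -1.3] w -0.0001 1.0
yaw 1.7465 shift cm [-0.37  0.03 -0.03]
```

Next, small steps to the end stop, watching the force.

Emit:
{"name": "arm_command", "arguments": {"increments": [{"dx": -0.2,"dy": 0,"dz": 0,"wx": 0,"wy": 0,"wz": 0,"grip": 0},{"dx": -0.4,"dy": 0,"dz": 0,"wx": 0,"wy": 0,"wz": 0,"grip": 0}]}}

```text
clock: 15.8
eef_pos: [0.5252, 0.0319, 0.0679]
tool_rot: [0.642, 0.767, 0.0, -0.001]
ft_force: [-1.6, 6.5, -1.3]
grip_width: 0.0002
grasp_force: 3.3
```

Emit:
{"name": "arm_command", "arguments": {"increments": [{"dx": -0.15,"dy": 0,"dz": 0,"wx": 0,"wy": 0,"wz": 0,"grip": 0},{"dx": -0.3,"dy": 0,"dz": 0,"wx": 0,"wy": 0,"wz": 0,"grip": 0}]}}

```text
clock: 16.0
eef_pos: [0.5251, 0.0318, 0.0679]
tool_rot: [0.641, 0.767, 0.002, -0.003]
ft_force: [-2.6, 11.3, -0.8]
grip_width: -0.0002
grasp_force: 6.5
```

The lever is at its end stop: force up to 11 N and no further motion. I'll back off, rise and let the beam tip.

Emit:
{"name": "arm_command", "arguments": {"increments": [{"dx": 1,"dy": 0,"dz": 0,"wx": 0,"wy": 0,"wz": 0,"grip": 0},{"dx": 2.2,"dy": 0,"dz": 0,"wx": 0,"wy": 0,"wz": 0,"grip": 0},{"dx": 2.2,"dy": 0,"dz": -2.5,"wx": 0,"wy": 0,"wz": 0,"grip": 0},{"dx": 2.2,"dy": 0,"dz": -6,"wx": 0,"wy": 0,"wz": 0,"grip": 0},{"dx": 0,"dy": 0,"dz": -7,"wx": 0,"wy": 0,"wz": 0,"grip": 0},{"dx": -2.5,"dy": 0,"dz": -7,"wx": 0,"wy": 0,"wz": 0,"grip": 0},{"dx": -4.5,"dy": 0,"dz": -7,"wx": 0,"wy": 0,"wz": 0,"grip": 0},{"dx": -6.4,"dy": 0,"dz": -7,"wx": 0,"wy": 0,"wz": 0,"grip": 0},{"dx": -6.4,"dy": 0,"dz": -7,"wx": 0,"wy": 0,"wz": 0,"grip": 0},{"dx": -6.4,"dy": 0,"dz": -7,"wx": 0,"wy": 0,"wz": 0,"grip": 0}]}}

```text
clock: 17.0
eef_pos: [0.5373, -0.0344, 0.1382]
tool_rot: [0.642, 0.766, 0.0, 0.0]
ft_force: [-0.4, 0.4, 0.1]
grip_width: -0.0
grasp_force: 0.0
```

Emit:
{"name": "arm_command", "arguments": {"increments": [{"dx": 0,"dy": 0,"dz": 0,"wx": 0,"wy": 0,"wz": 0,"grip": 0},{"dx": 0,"dy": 0,"dz": 0,"wx": 0,"wy": 0,"wz": 0,"grip": 0},{"dx": 0,"dy": 0,"dz": 0,"wx": 0,"wy": 0,"wz": 0,"grip": 0},{"dx": 0,"dy": 0,"dz": 0,"wx": 0,"wy": 0,"wz": 0,"grip": 0},{"dx": 0,"dy": 0,"dz": 0,"wx": 0,"wy": 0,"wz": 0,"grip": 0}]}}

```text
clock: 17.5
eef_pos: [0.5372, -0.0342, 0.1381]
tool_rot: [0.642, 0.767, 0.0, 0.0]
ft_force: [-0.0, -0.3, 0.1]
grip_width: 0.0001
grasp_force: 0.0
```

```bash
python3 - <<'E'
from h import *
im,d,c=cam("side"); P=pts(d,c)
for nm,(x,y) in dict(L=(.6075,.1952),R=(.6535,-.06)).items():
    r=np.hypot(P[...,0]-x,P[...,1]-y); m=(r<.06)&(r>.035)&(P[...,2]>.08)&(P[...,2]<.145); print(nm,m.sum(),np.median(P[m][:,2]).round(4))
cv2.imwrite("pics/f.png",cv2.resize(im[120:300,140:380],(800,600))[...,::-1])
E
python3 go.py .5370 -.0336 .068
```

```text
L 1086 0.1341
R 588 0.1084
t 17.55 pos [ 0.5372 -0.0343  0.138 ] q [-0.064  0.352 -0.014  1.205 -0.     1.331] F [ 1.1 -1.   0.4] w 0.0002 0.0
yaw 1.7471 shift cm [ 0.07 -0.    7.  ]
```

View pics/f.png

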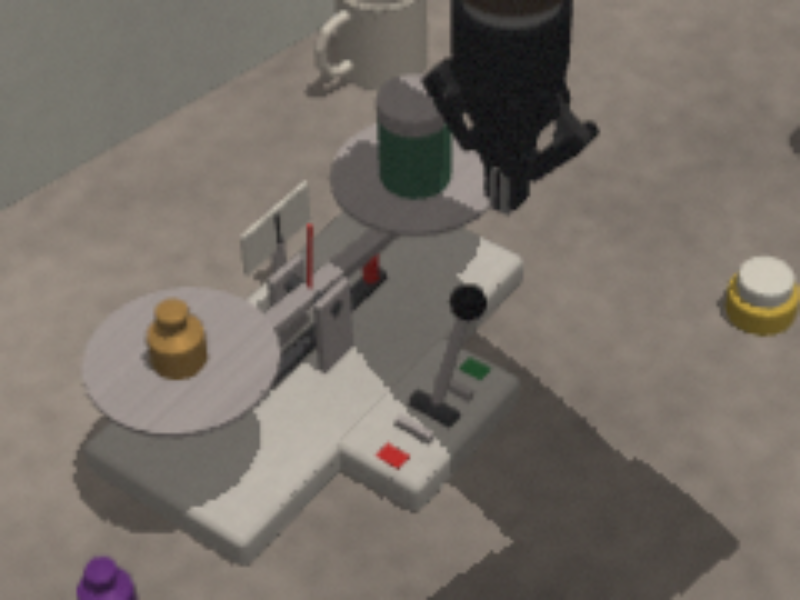

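The tin's side has sunk: the right pan is at z 0.108 and the left at 0.134. The knob at (468,302) is on the green side. I'll wait a bit more than a second, then descend on the -y side.

Emit:
{"name": "arm_command", "arguments": {"increments": [{"dx": 0,"dy": 0,"dz": 0,"wx": 0,"wy": 0,"wz": 0,"grip": 0},{"dx": 0,"dy": 0,"dz": 0,"wx": 0,"wy": 0,"wz": 0,"grip": 0},{"dx": 0,"dy": 0,"dz": 0,"wx": 0,"wy": 0,"wz": 0,"grip": 0},{"dx": 0,"dy": 0,"dz": 0,"wx": 0,"wy": 0,"wz": 0,"grip": 0},{"dx": 0,"dy": 0,"dz": 2,"wx": 0,"wy": 0,"wz": 0,"grip": 0},{"dx": 0,"dy": 0,"dz": 4,"wx": 0,"wy": 0,"wz": 0,"grip": 0},{"dx": 0,"dy": 0,"dz": 6,"wx": 0,"wy": 0,"wz": 0,"grip": 0},{"dx": 0,"dy": 0,"dz": 7,"wx": 0,"wy": 0,"wz": 0,"grip": 0},{"dx": 0,"dy": 0,"dz": 7,"wx": 0,"wy": 0,"wz": 0,"grip": 0}]}}

```text
clock: 18.45
eef_pos: [0.5358, -0.0344, 0.0665]
tool_rot: [0.642, 0.767, -0.001, -0.001]
ft_force: [-0.7, 0.3, -0.2]
grip_width: 0.0002
grasp_force: 0.0
```

Emit:
{"name": "arm_command", "arguments": {"increments": [{"dx": 0.8,"dy": 0,"dz": 0,"wx": 0,"wy": 0,"wz": 0,"grip": 0},{"dx": 1.4,"dy": 0,"dz": 0,"wx": 0,"wy": 0,"wz": 0,"grip": 0},{"dx": 1.8,"dy": 0,"dz": 0,"wx": 0,"wy": 0,"wz": 0,"grip": 0},{"dx": 2.2,"dy": 0,"dz": 0,"wx": 0,"wy": 0,"wz": 0,"grip": 0},{"dx": 2.6,"dy": 0,"dz": 0,"wx": 0,"wy": 0,"wz": 0,"grip": 0},{"dx": 3,"dy": 0,"dz": 0,"wx": 0,"wy": 0,"wz": 0,"grip": 0}]}}

```text
clock: 19.05
eef_pos: [0.5329, -0.0053, 0.069]
tool_rot: [0.642, 0.766, 0.0, 0.001]
ft_force: [1.4, -4.1, 3.0]
grip_width: 0.0003
grasp_force: 1.9
```

Emit:
{"name": "arm_command", "arguments": {"increments": [{"dx": 0.3,"dy": 0,"dz": 0,"wx": 0,"wy": 0,"wz": 0,"grip": 0},{"dx": 0.6,"dy": 0,"dz": 0,"wx": 0,"wy": 0,"wz": 0,"grip": 0},{"dx": 0.9,"dy": 0,"dz": 0,"wx": 0,"wy": 0,"wz": 0,"grip": 0},{"dx": 1.2,"dy": 0,"dz": 0,"wx": 0,"wy": 0,"wz": 0,"grip": 0},{"dx": 1.5,"dy": 0,"dz": 0,"wx": 0,"wy": 0,"wz": 0,"grip": 0},{"dx": 1.8,"dy": 0,"dz": 0,"wx": 0,"wy": 0,"wz": 0,"grip": 0},{"dx": 2.1,"dy": 0,"dz": 0,"wx": 0,"wy": 0,"wz": 0,"grip": 0},{"dx": 2.4,"dy": 0,"dz": 0,"wx": 0,"wy": 0,"wz": 0,"grip": 0},{"dx": 2.7,"dy": 0,"dz": 0,"wx": 0,"wy": 0,"wz": 0,"grip": 0},{"dx": 3,"dy": 0,"dz": 0,"wx": 0,"wy": 0,"wz": 0,"grip": 0}]}}

```text
clock: 20.05
eef_pos: [0.5266, 0.0248, 0.0681]
tool_rot: [0.642, 0.766, -0.0, 0.0]
ft_force: [0.2, -2.5, 2.1]
grip_width: -0.0001
grasp_force: 1.3
```

Emit:
{"name": "arm_command", "arguments": {"increments": [{"dx": 0.3,"dy": 0,"dz": 0,"wx": 0,"wy": 0,"wz": 0,"grip": 0},{"dx": 0.6,"dy": 0,"dz": 0,"wx": 0,"wy": 0,"wz": 0,"grip": 0},{"dx": 0.9,"dy": 0,"dz": 0,"wx": 0,"wy": 0,"wz": 0,"grip": 0},{"dx": 1.2,"dy": 0,"dz": 0,"wx": 0,"wy": 0,"wz": 0,"grip": 0},{"dx": 1.5,"dy": 0,"dz": 0,"wx": 0,"wy": 0,"wz": 0,"grip": 0},{"dx": 1.8,"dy": 0,"dz": 0,"wx": 0,"wy": 0,"wz": 0,"grip": 0},{"dx": 2.1,"dy": 0,"dz": 0,"wx": 0,"wy": 0,"wz": 0,"grip": 0},{"dx": 2.4,"dy": 0,"dz": 0,"wx": 0,"wy": 0,"wz": 0,"grip": 0},{"dx": 2.7,"dy": 0,"dz": 0,"wx": 0,"wy": 0,"wz": 0,"grip": 0},{"dx": 3,"dy": 0,"dz": 0,"wx": 0,"wy": 0,"wz": 0,"grip": 0}]}}

```text
clock: 21.05
eef_pos: [0.5208, 0.0542, 0.0675]
tool_rot: [0.642, 0.766, -0.001, -0.0]
ft_force: [0.4, -2.8, -2.1]
grip_width: -0.0003
grasp_force: 1.4
```

```bash
python3 go.py .5193 .0648 .068
```

```text
t 21.05 pos [0.5208 0.0542 0.0675] q [ 0.104  0.386 -0.161  1.025 -0.     1.499] F [ 0.4 -2.8 -2.1] w -0.0003 1.4
yaw 1.7467 shift cm [ 1.07  0.04 -0.05]
```

Emit:
{"name": "arm_command", "arguments": {"increments": [{"dx": 0.3,"dy": 0,"dz": 0,"wx": 0,"wy": 0,"wz": 0,"grip": 0},{"dx": 0.6,"dy": 0,"dz": 0,"wx": 0,"wy": 0,"wz": 0,"grip": 0},{"dx": 0.9,"dy": 0,"dz": 0,"wx": 0,"wy": 0,"wz": 0,"grip": 0},{"dx": 1.1,"dy": 0,"dz": 0,"wx": 0,"wy": 0,"wz": 0,"grip": 0}]}}

```text
clock: 21.45
eef_pos: [0.5191, 0.0651, 0.0678]
tool_rot: [0.642, 0.767, -0.0, -0.0]
ft_force: [-0.0, -3.6, -2.2]
grip_width: -0.0001
grasp_force: 1.6
```

Emit:
{"name": "arm_command", "arguments": {"increments": [{"dx": 0.15,"dy": 0,"dz": 0,"wx": 0,"wy": 0,"wz": 0,"grip": 0},{"dx": 0.3,"dy": 0,"dz": 0,"wx": 0,"wy": 0,"wz": 0,"grip": 0}]}}

```text
clock: 21.65
eef_pos: [0.519, 0.0657, 0.0679]
tool_rot: [0.643, 0.766, -0.002, 0.002]
ft_force: [1.3, -11.5, -3.4]
grip_width: -0.0001
grasp_force: 5.7
```

The lever is at the locked end stop: 11.5 N and no further motion. I'll back off, rise clear and check.

Emit:
{"name": "arm_command", "arguments": {"increments": [{"dx": -1,"dy": 0,"dz": 0,"wx": 0,"wy": 0,"wz": 0,"grip": 0},{"dx": -2.2,"dy": 0,"dz": 0,"wx": 0,"wy": 0,"wz": 0,"grip": 0},{"dx": -2.2,"dy": 0,"dz": -3,"wx": 0,"wy": 0,"wz": 0,"grip": 0},{"dx": -2.2,"dy": 0,"dz": -7,"wx": 0,"wy": 0,"wz": 0,"grip": 0},{"dx": -2.2,"dy": -4,"dz": -10,"wx": 0,"wy": 0,"wz": 0,"grip": 0},{"dx": -2.2,"dy": -8,"dz": -13,"wx": 0,"wy": 0,"wz": 0,"grip": 0},{"dx": -2.2,"dy": -12,"dz": -15,"wx": 0,"wy": 0,"wz": 0,"grip": 0},{"dx": -2.2,"dy": -14,"dz": -15,"wx": 0,"wy": 0,"wz": 0,"grip": 0},{"dx": -2.2,"dy": -14,"dz": -15,"wx": 0,"wy": 0,"wz": 0,"grip": 0},{"dx": -2.2,"dy": -14,"dz": -15,"wx": 0,"wy": 0,"wz": 0,"grip": 0}]}}

```text
clock: 22.65
eef_pos: [0.3858, 0.0218, 0.2187]
tool_rot: [0.642, 0.766, 0.001, 0.001]
ft_force: [0.1, 0.4, 1.3]
grip_width: 0.0
grasp_force: 0.0
```

```bash
python3 - <<'E'
from h import *
im,d,c=cam("side"); P=pts(d,c)
for nm,(x,y) in dict(L=(.6075,.1952),R=(.6535,-.06)).items():
    r=np.hypot(P[...,0]-x,P[...,1]-y); m=(r<.06)&(r>.035)&(P[...,2]>.08)&(P[...,2]<.145); print(nm,m.sum(),np.median(P[m][:,2]).round(4))
cv2.imwrite("pics/e.png",cv2.resize(im[120:390,70:430],(800,600))[...,::-1])
E
python3 go.py .5 0 .2
```

```text
L 1103 0.122
R 711 0.1203
t 22.7 pos [0.386  0.0219 0.2183] q [ 5.600e-02  7.000e-03 -2.260e-01  1.336e+00  1.000e-03  1.451e+00] F [ 0.9 -0.9  0.4] w 0.0003 0.0
yaw 1.7466 shift cm [-4.15 10.84  1.84]
```

View pics/e.png

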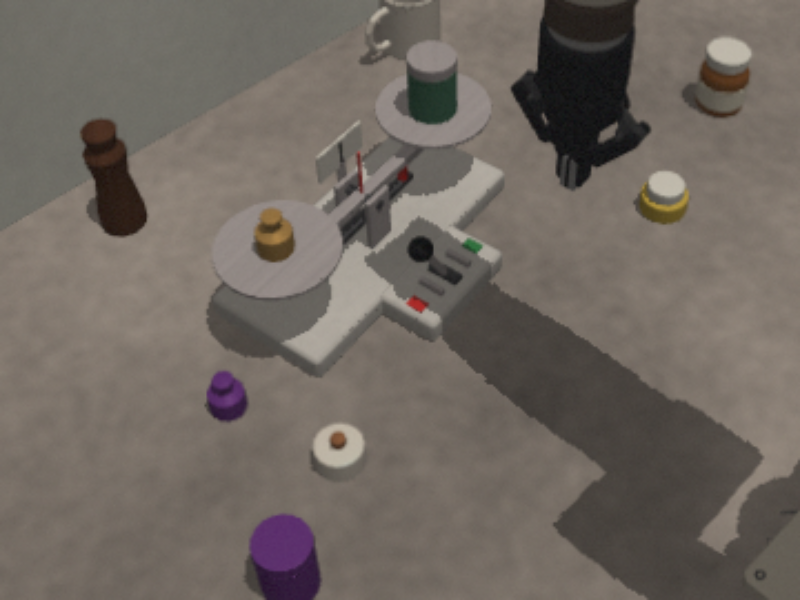

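The pans are level at z 0.122 and 0.120, and the knob at (420,248) is back on the locked side. The tin at (432,85) and the brass weight at (274,235) are standing on their pans, the other things haven't moved, and the robot is clear of everything.

```bash
python3 -c "
from workcell import job
print(job.job_done())"
```

```text
the job is handed in; nothing more can be done
None
```

The job is handed in: the green tin stands on the right pan, the beam was freed, tipped to the tin's side and rested there, and the lever is back at its locked stop with the beam level; my first lever push passed over the knob without touching it and was redone lower.

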